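# Raise the ratchet rest and lay a blank level in the mitre box

### The arm

A 6-joint arm with a two-finger parallel gripper is mounted at the origin on a cart in front of the work surface, level with it; the furniture and walls round the work are solid. World frame = base frame: x ahead of the robot, y to its left, z up, the work surface at z = 0. Lengths are in m, angles in rad, forces in N, time in s.
With the tool pointing down it reaches from about 0.35 to 0.875 m from the base axis. Payload 4.2 kg.
Tool frame: the origin (TCP) lies at the very end of the fingers, on their centre line; the grasp point (between the pads) lies 19 mm behind it; z points along the fingers, y is the line along which they close (so a half turn about z gives the same grasp; the last joint's range is limited). The gripper opens to 87 mm and grips with 3 to 60 N. Pads are 19 mm wide; open, the fingers measure 117 mm over their backs; the gripper's body (75 mm by 190 mm) begins 51 mm behind the grasp point.
Start: joints at [-0.949, 0.385, 0.008, 0, -1.194, -0.259], TCP at [0.222, -0.584, 0.223] pointing down, gripper open.
Joint ranges: [-3.14, 3.14], [-1.21, 2.06], [-1.07, 1.41], [-3.16, 2.05], [-2.99, -0.16], [-3.1, 3.1]. Speed limits (rad/s): [2.79, 2.79, 3.14, 3.14, 3.14, 3.14].

### API

Orientations are given as a rotation vector (axis times angle).
In Python, from workcell import arm gives the robot as it stands.
- The arm moves only by the tool step_arm, never from a script. Its argument "targets" is a list of rows, each an object with "rotation": the turn, a rotation vector about the tool's x, y, z in rad, a list of three; "linear": the shift along the tool's x, y, z in mm, a list of three; "fingers": the closure, from -1 (fully open) to 1 (shut), so that 0 is half open. In form: [{"rotation": [rx, ry, rz], "linear": [tx, ty, tz], "fingers": fingers}, ...]. A call has 1 to 12 rows; each row shifts and turns the commanded pose from where the row before left it, along the tool's axes as they then stand; what a row does not reach is not made up. A row lasts 1/8 s, in which the tool goes at most 62.5 mm and 10.7 degrees, less where a joint would pass 70% of its speed; a pose out of reach is approached as far as the arm can. A call is refused whole if a number of a shift passes 62.5 or a number of a turn 0.188, either way. A call with a gripper value outside its range is refused whole. The fingers move at their own pace and stop on an object; the grip force is fixed at half the most. Time passes only in rows, so rows that do not move let the fingers close. It gives the time, the measured TCP pose, the force, the opening and the grip force at its end, in the units of the state.
- arm.state(): the state, without advancing time (a new reading comes with each control period).
- arm.capture(name): name is "scene" or "top"; returns a dict with "frame" (400x640x3 uint8, red, green, blue), "depth" (400x640 float32, m along the optical axis (not along the pixel's ray), 0 where there is no reading), "fx", "fy", "cx", "cy" (pixels), "world_from_camera" (4x4, takes a point from camera to world coordinates). Camera axes: x right, y down, z forward; pixel columns grow to the right and rows downward; lengths in m; the calibration is good to about 2 mm. A picture is of the moment at which its call begins.
- arm.close_job(): hands the job in; it is judged then, once.
Trained networks look in a picture, given as the dict that the camera call returned (one of the last four; its "shot" number tells which), for a name from the list of things; names that differ only in an ending like _2 or _b are one class to them, and where a whole thing is asked for, a point or a joint stands for the part that bears it (a point fixed in the world has none). Each returns a list of dicts, best first, with "conf" (0 to 1); they miss things now and then, are a little off and sometimes report something else, mostly with a low value. They report only what shows in the picture. A call takes as long as a camera call.
- arm.search_frame(picture, name): "extent" ([centre column, centre row, width, height] in pixels, round what is visible of it).
- arm.tip_of(picture, name): "xy" ([column, row] in pixels: a listed point, or the origin of a listed thing).
The state is a dict: "time": time; "joints": joint angles; "joint_vel": joint speeds; "effort": joint torques, N m; "tcp_pos": TCP position; "tcp_rot": TCP orientation; "ft_force": force on the tool from outside, world axes, zero at the start; "wrist_torque": the same for the moment, N m; "finger_gap": finger opening in m; "gripper_force": force on a finger pad.
Only numpy, scipy, OpenCV 4.12 (cv2) and the standard library are available. Lean on these libraries where they do the work, as an engineer would, in place of code of your own. Each camera call takes 0.05 s, during which the arm holds its last target. There are 200 camera calls.

### The job

Get the dark walnut blank ready for a square saw cut: take the pale offcut of the last cut out of the mitre box and lay it flat on the bench, and pull the head of the red ratchet rest straight up, notch by notch, until its pawl holds it level with the mitre box's floor by itself. Then lay the blank flat in the channel and across the rest's head, so that it lies level and passes under the square saw slot in the middle of the box; leave everything else where it stands.

Things in the scene. Friction and masses are not known exactly. Their poses are not given: they have to be found in the camera images.
- blank_center (a point): centre of the walnut blank, a loose dark brown bar 200 x 30 x 28 mm (0.12 kg) lying flat on the bench. The point is half-way up, mid-length; its x axis runs along the 200 mm length, y across the 30 mm width, z up. Its two ends are alike.
- mitre_floor (a point): centre of the channel floor of the fixed pale wooden mitre box, under the square saw slot, 168 mm above the bench. x along the channel, y across, z up. Channel 120 mm long, open at both ends and above, 42 mm wide between walls 14 mm thick and 24 mm higher than its floor. The box sits on a fixed timber block 120 mm (along the channel) x 160 mm x 150 mm high.
- rest_head (a point): centre of the top of the ratchet rest's head: a wooden pad 44 mm (x) x 36 mm (y) x 18 mm thick, over a 4 mm steel plate on the toothed column; moves up with the column, z up. The rest stands beyond either end of the mitre box, in line with the channel, about 140 mm from mitre_floor, its y axis roughly along the channel; pawl on its -x side; nothing above the head.
- work_rest: the whole red ratchet rest, bolted down: foot 92 x 92 mm, tower 34 x 34 x 84 mm high. Origin under the head on the bench; axes as rest_head. Its spring pawl slips over the column's teeth as the head is pulled up (5 to 8 N) and keeps the column (0.42 kg) from sinking back. Pressing down the black thumb tail (x = -78 mm, 75 mm up) some 15 mm lets the column drop.
- rest_column (a joint): height of the rest's column in m: 0 fully down, upward positive, end of travel 0.062. The head's top is 126 mm above the bench at 0. Notches at 0.014, 0.028, 0.042, 0.056 (within 1 mm); the pawl springs in 2 to 4 mm above a notch and the column sinks back on to it when let go. Starts fully down or in one of the two lowest notches. At 0.042 the head is level with the mitre box's floor.
- blank: the same walnut blank; origin at the centre of its underside.
- jar: bystander: amber glass jar with a yellow lid, 84 mm across, 102 mm high, standing in front of the block; origin under its middle.
- mallet: bystander: wooden mallet lying flat, 278 mm long, head 100 mm wide and 66 mm high; origin under its middle, handle along its y.
- offcut_center (a point): centre of the offcut left in the mitre box from the last cut: a loose pale hardwood bar 160 (its y axis) x 30 x 30 mm, 0.075 kg, lying on the channel floor and sticking out 55 to 70 mm beyond one end of the box, sometimes over the rest's head. The point is half-way up, mid-length; z up.
- mug: bystander: black enamel mug, 80 mm across, 81 mm high; origin under it.
- spray_can: bystander: aerosol can standing upright, 54 mm across, 196 mm high, behind the block; origin under it.
- tape_measure: bystander: yellow pocket tape, 62 x 76 x 32 mm, beyond the other end of the mitre box; origin under it.

How it is judged:
By the outcome, as a careful person would: the job done as asked, in the order asked, and still so for the second after the job is handed in, with the robot touching nothing.
It also fails if it takes over 70 s, if anything falls off the work surface, if the arm or the gripper's body presses on something with over 40 N, if the wrist force passes 120 N, or if a joint passes its speed limit or range.

## Working session

There is one attempt and no reset: what is moved stays moved. The work goes in short steps, Python scripts to look and compute and a tool call to move; the robot and the scene stay as the last step left them, time stands still between calls to the robot, and variables do not carry over. Pictures are saved under pics/ and viewed, at most 10 in all, crops included, and the job is handed in when it is done.

Besides the shell and the picture viewer there is one more tool, called after "Call:" as a command line: name --argument value ..., lists and objects as JSON in quotes. step_arm: Moves the arm, as the interface text tells. Its arguments: {"type":"object","properties":{"targets":{"type":"array","items":{"type":"object","properties":{"rotation":{"type":"array","items":{"type":"number"}},"linear":{"type":"array","items":{"type":"number"}},"fingers":{"type":"number"}}}}},"required":["targets"]}

```bash
mkdir -p pics
cat > h.py <<'E'
import numpy as np, cv2
from workcell import arm
def world(p,uv,d=None,z=None):
    u,v=uv; T=np.array(p["world_from_camera"])
    r=np.array([(u-p["cx"])/p["fx"],(v-p["cy"])/p["fy"],1.])
    if z is not None:
        w=T[:3,:3]@r; return T[:3,3]+w*(z-T[2,3])/w[2]
    if d is None: d=p["depth"][int(v),int(u)]
    return T[:3,:3]@(r*d)+T[:3,3]
def cloud(p):
    v,u=np.mgrid[0:400,0:640]; d=p["depth"]; T=np.array(p["world_from_camera"])
    c=np.stack([(u-p["cx"])/p["fx"]*d,(v-p["cy"])/p["fy"]*d,d],-1)
    w=c@T[:3,:3].T+T[:3,3]; w[d==0]=np.nan; return w
def save(p,n): cv2.imwrite("pics/"+n+".png",p["frame"][:,:,::-1])
E
python3 - <<'E'
from h import *
np.set_printoptions(precision=3,suppress=True)
for c in ["scene","top"]:
    p=arm.capture(c); save(p,c+"0"); np.savez(c+"0.npz",**{k:p[k] for k in p})
    print(c,np.array(p["world_from_camera"])[:3,3])
    for n in ["blank_center","mitre_floor","rest_head","offcut_center","work_rest","jar","mallet","mug","spray_can","tape_measure"]:
        r=arm.tip_of(p,n)[:2]
        for q in r: print(n,np.round(q["xy"],1),round(q["conf"],2),world(p,q["xy"]))
print(arm.state())
E
```

```text
scene [-0.201  0.582  0.641]
blank_center [223.4 294.1] 0.61 [0.511 0.302 0.028]
mitre_floor [312.  196.2] 0.67 [0.548 0.022 0.188]
rest_head [269.  215.2] 0.95 [0.579 0.133 0.153]
offcut_center [298.  192.9] 0.87 [0.569 0.051 0.197]
work_rest [269.  268.5] 0.71 [0.561 0.15  0.007]
jar [355.3 286.1] 0.65 [0.355 0.033 0.029]
mallet [410.  230.3] 0.85 [ 0.49  -0.317 -0.001]
mug [252.1 230.5] 0.72 [0.739 0.101 0.019]
tape_measure [342.5 233.9] 0.7 [ 0.501 -0.047  0.074]
top [ 0.463 -0.018  1.353]
blank_center [209.5 218.6] 0.81 [0.522 0.302 0.029]
blank_center [317.5 189.3] 0.31 [0.584 0.    0.199]
mitre_floor [317.1 186.6] 0.67 [0.591 0.001 0.196]
mitre_floor [211.5 215.2] 0.29 [0.532 0.296 0.029]
rest_head [256.2 195.8] 0.65 [0.574 0.155 0.153]
offcut_center [302.7 189.9] 0.75 [0.583 0.036 0.198]
work_rest [266.8 200.3] 0.61 [0.562 0.128 0.155]
jar [318.4 266.6] 0.87 [0.394 0.    0.098]
mallet [367.8 195.8] 0.57 [ 0.583 -0.136  0.03 ]
mallet [440.5 226.6] 0.55 [ 0.498 -0.33   0.042]
mug [286.2 136.4] 0.88 [0.756 0.092 0.008]
spray_can [347.4 131.2] 0.81 [ 0.749 -0.078  0.101]
tape_measure [365.1 195.9] 0.55 [ 0.583 -0.128  0.036]
{'time': 1.1, 'joints': array([-0.949,  0.385,  0.008, -0.   , -1.194, -0.259]), 'joint_vel': array([-0.   , -0.   , -0.002,  0.   , -0.002,  0.002]), 'effort': array([  0.   , -39.048,  18.762,   4.224,   0.015,  -0.   ]), 'tcp_pos': array([ 0.222, -0.584,  0.223]), 'tcp_rot': array([-0.567,  3.09 ,  0.   ]), 'ft_force': array([ 0.425,  0.1  , -0.767]), 'wrist_torque': array([ 0.019,  0.026, -0.024]), 'gripper_force': 0.0, 'finger_gap': 0.08699472138477485}
```

View pics/scene0.png

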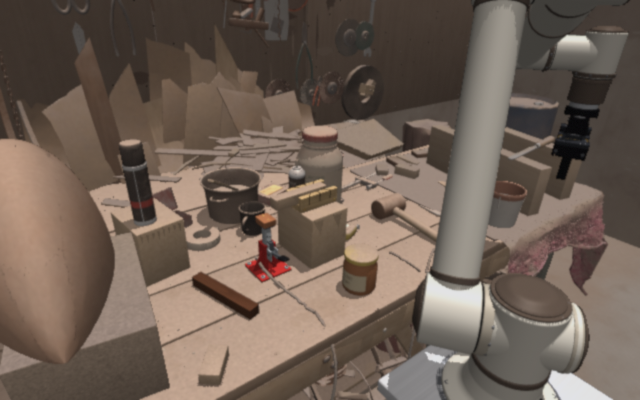

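View pics/top0.png

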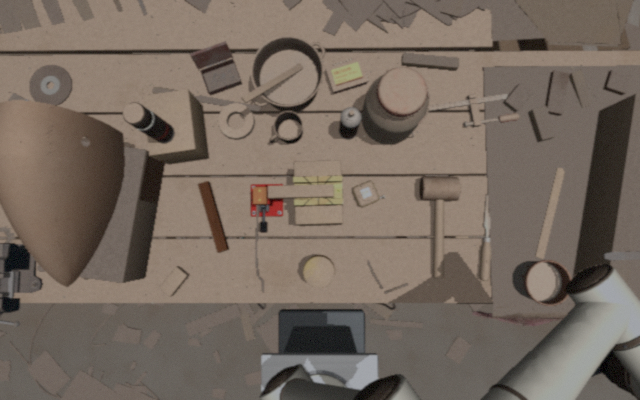

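Run:
```python
from h import *
np.set_printoptions(precision=4,suppress=True)
p=dict(np.load("top0.npz")); w=cloud(p); f=p["frame"].astype(int)
def rect(m,name):
    m=cv2.morphologyEx(m.astype(np.uint8),cv2.MORPH_OPEN,np.ones((2,2)))
    n,l,s,c=cv2.connectedComponentsWithStats(m)
    if n<2: print(name,"none"); return
    k=1+np.argmax(s[1:,4]); q=w[l==k]
    r=cv2.minAreaRect((q[:,:2]*1000).astype(np.float32))
    print(name,s[k,4],r,"med z",np.nanmedian(q[:,2]),"col",np.median(f[l==k],0))
x,y,z=w[...,0],w[...,1],w[...,2]
rect((z>.018)&(z<.04)&(y>.18)&(y<.42)&(x>.35)&(x<.7),"blank")
rect((z>.178)&(z<.215)&(x>.45)&(x<.68)&(abs(y)<.2),"box+off")
rect((z>.193)&(z<.215)&(x>.45)&(x<.68)&(abs(y)<.2),"off+wall top")
rect((z>.142)&(z<.165)&(x>.5)&(x<.65)&(y>.08)&(y<.25),"head low")
rect((z>.178)&(z<.215)&(x>.45)&(x<.68)&(y>.065)&(y<.25),"off stick")
rect((z>.16)&(z<.178)&(x>.45)&(x<.68)&(y>-.1)&(y<.1),"floor")
```

```text
blank 822 ((525.7950439453125, 296.8268127441406), (198.38429260253906, 34.41175079345703), 17.53653907775879) med z 0.026982465082678653 col [81. 52. 36.]
box+off 854 ((571.2540283203125, 44.571571350097656), (29.516357421875, 170.44033813476562), 8.170245170593262) med z 0.19702944684940737 col [150. 133. 118.]
off+wall top 793 ((580.064208984375, 40.263275146484375), (30.170917510986328, 160.19180297851562), 2.0674540996551514) med z 0.19716940545448702 col [150. 133. 118.]
head low 254 ((573.496826171875, 153.87449645996094), (39.960689544677734, 63.07958221435547), 0.21450984477996826) med z 0.15327070209114435 col [150. 104.  72.]
off stick 305 ((578.925048828125, 96.42029571533203), (24.587276458740234, 69.3988037109375), 16.940818786621094) med z 0.19715935990378108 col [148. 131. 116.]
floor 241 ((584.8771362304688, -9.559417724609375), (54.75471878051758, 124.29623413085938), 10.034533500671387) med z 0.167684108122083 col [154. 145. 113.]
```

The scene view shows the offcut sticking out of the box toward the rest at about (275,205) and the rest's red foot at (268,265). The blank is at (225,295) and the jar at (360,270). The top view shows the offcut ending at about col 270, just short of the orange head at (260,195). The bench between the tape (366,193) and the mallet handle (438,235) is free. The head is at 153 mm, so it sits in the second notch.

Call:
step_arm --targets '[{"linear": [0, 0, -15], "rotation": [0, 0, -0.178], "fingers": -1}, {"linear": [0, 0, -15], "rotation": [0, 0, -0.178], "fingers": -1}, {"linear": [0, 0, -15], "rotation": [0, 0, -0.178], "fingers": -1}, {"linear": [0, 0, -15], "rotation": [0, 0, -0.178], "fingers": -1}, {"linear": [0, 0, -15], "rotation": [0, 0, -0.178], "fingers": -1}, {"linear": [0, 0, -15], "rotation": [0, 0, -0.178], "fingers": -1}, {"linear": [0, 0, -15], "rotation": [0, 0, -0.178], "fingers": -1}]'

```text
time: 1.98
tcp_pos: [0.2218, -0.5842, 0.328]
tcp_rot: [-2.27, 2.172, 0.0]
ft_force: [-0.2, 0.2, -0.3]
finger_gap: 0.087
gripper_force: 0.0
```

Call:
step_arm --targets '[{"linear": [-50, -29, 0], "rotation": [0, 0, 0], "fingers": -1}, {"linear": [-50, -29, 0], "rotation": [0, 0, 0], "fingers": -1}, {"linear": [-50, -29, 0], "rotation": [0, 0, 0], "fingers": -1}, {"linear": [-50, -29, 0], "rotation": [0, 0, 0], "fingers": -1}, {"linear": [-50, -29, 0], "rotation": [0, 0, 0], "fingers": -1}, {"linear": [-50, -29, 0], "rotation": [0, 0, 0], "fingers": -1}, {"linear": [-50, -29, 0], "rotation": [0, 0, 0], "fingers": -1}, {"linear": [-50, -29, 0], "rotation": [0, 0, 0], "fingers": -1}, {"linear": [-50, -29, 0], "rotation": [0, 0, 0], "fingers": -1}, {"linear": [-50, -29, 0], "rotation": [0, 0, 0], "fingers": -1}, {"linear": [-50, -29, 0], "rotation": [0, 0, 0], "fingers": -1}, {"linear": [0, 0, 0], "rotation": [0, 0, 0], "fingers": -1}]'

```text
time: 3.48
tcp_pos: [0.5209, -0.0196, 0.3268]
tcp_rot: [2.268, -2.173, -0.001]
ft_force: [-0.1, 0.2, 0.3]
finger_gap: 0.0867
gripper_force: 0.0
```

```bash
cat >> h.py <<'E'
from scipy.spatial.transform import Rotation as R
def go(x,y,z,th=None):
    s=arm.state(); M=R.from_rotvec(s["tcp_rot"]).as_matrix()
    t=np.degrees(np.arctan2(M[1,1],M[0,1]))%360
    print("t",s["time"],"tcp",np.round(s["tcp_pos"],4),"theta",round(t,2),"tilt",np.round(M[:2,2],4),"q",np.round(s["joints"],2),"gap",round(s["finger_gap"],4),s["ft_force"].round(1))
    print("shift tool mm",np.round(M.T@(np.array([x,y,z])-s["tcp_pos"])*1000,1), "" if th is None else ("rz",round(-np.radians(th-t),3)))
E
python3 - <<'E'
from h import *
go(.578,.09,.166,182)
p=dict(np.load("top0.npz")); w=cloud(p); f=p["frame"].astype(int)
r,g,b=f[...,0],f[...,1],f[...,2]; x,y,z=w[...,0],w[...,1],w[...,2]
m=(z>.142)&(z<.165)&(x>.54)&(x<.61)&(y>.11)&(y<.19)&(r-b>50)
q=w[m]; print(m.sum(),np.nanpercentile(q,[1,5,50,95,99],axis=0).round(4)); print(cv2.minAreaRect((q[:,:2]*1000).astype(np.float32)))
E
```

```text
t 3.475 tcp [ 0.5209 -0.0196  0.3268] theta 182.45 tilt [-0.0009  0.0001] q [ 0.27  0.15 -0.06 -0.   -1.37 -0.23] gap 0.0867 [-0.1  0.2  0.3]
shift tool mm [-107.   -61.8  160.7] ('rz', np.float64(0.008))
254 [[0.5551 0.1302 0.1474]
 [0.5554 0.1308 0.1496]
 [0.5754 0.1478 0.1535]
 [0.5941 0.1653 0.1568]
 [0.5958 0.166  0.1581]]
((574.8433837890625, 148.1055450439453), (42.5004768371582, 35.99102020263672), 0.4461557865142822)
```

Call:
step_arm --targets '[{"linear": [-36, -21, 20], "rotation": [0, 0, 0], "fingers": -1}, {"linear": [-36, -21, 20], "rotation": [0, 0, 0], "fingers": -1}, {"linear": [-35, -20, 20], "rotation": [0, 0, 0], "fingers": -1}, {"linear": [0, 0, 0], "rotation": [0, 0, 0], "fingers": -1}, {"linear": [0, 0, 35], "rotation": [0, 0, 0], "fingers": -1}, {"linear": [0, 0, 35], "rotation": [0, 0, 0], "fingers": -1}, {"linear": [0, 0, 20], "rotation": [0, 0, 0], "fingers": -1}, {"linear": [0, 0, 10], "rotation": [0, 0, 0], "fingers": -1}, {"linear": [0, 0, 0], "rotation": [0, 0, 0], "fingers": -1}, {"linear": [0, 0, 0], "rotation": [0, 0, 0], "fingers": 0.2}, {"linear": [0, 0, 0], "rotation": [0, 0, 0], "fingers": 0.2}]'

```text
time: 4.85
tcp_pos: [0.5781, 0.0868, 0.1687]
tcp_rot: [-2.262, 2.178, -0.001]
ft_force: [-0.1, 0.1, -0.6]
finger_gap: 0.0745
gripper_force: 0.0
```

Call:
step_arm --targets '[{"linear": [0, 0, 0], "rotation": [0, 0, 0], "fingers": 1}, {"linear": [0, 0, 0], "rotation": [0, 0, 0], "fingers": 1}, {"linear": [0, 0, 0], "rotation": [0, 0, 0], "fingers": 1}, {"linear": [0, 0, 0], "rotation": [0, 0, 0], "fingers": 1}, {"linear": [0, 0, 0], "rotation": [0, 0, 0], "fingers": 1}]'

```text
time: 5.48
tcp_pos: [0.5777, 0.0868, 0.1675]
tcp_rot: [-2.263, 2.179, -0.0]
ft_force: [0.3, -0.2, -0.3]
finger_gap: 0.03
gripper_force: 30.0
```

Call:
step_arm --targets '[{"linear": [0, 0, -20], "rotation": [0, 0, 0], "fingers": 1}, {"linear": [0, 0, -40], "rotation": [0, 0, 0], "fingers": 1}, {"linear": [0, 0, -40], "rotation": [0, 0, 0], "fingers": 1}, {"linear": [30, 11, -10], "rotation": [0, 0, 0], "fingers": 1}, {"linear": [46, 18, 0], "rotation": [0, 0, 0], "fingers": 1}, {"linear": [46, 18, 0], "rotation": [0, 0, 0], "fingers": 1}, {"linear": [46, 18, 0], "rotation": [0, 0, 0], "fingers": 1}, {"linear": [46, 18, 0], "rotation": [0, 0, 0], "fingers": 1}, {"linear": [46, 18, 0], "rotation": [0, 0, 0], "fingers": 1}, {"linear": [46, 18, 0], "rotation": [0, 0, 0], "fingers": 1}, {"linear": [0, 0, 0], "rotation": [0, 0, 0], "fingers": 1}]'

```text
time: 6.85
tcp_pos: [0.4688, -0.2259, 0.2773]
tcp_rot: [2.258, -2.184, -0.001]
ft_force: [0.4, 0.2, -0.6]
finger_gap: 0.0298
gripper_force: 30.0
```

Call:
step_arm --targets '[{"linear": [0, 0, 0], "rotation": [0, 0, -0.174], "fingers": 1}, {"linear": [0, 0, 0], "rotation": [0, 0, -0.174], "fingers": 1}, {"linear": [0, 0, 0], "rotation": [0, 0, -0.174], "fingers": 1}, {"linear": [0, 0, 0], "rotation": [0, 0, -0.174], "fingers": 1}, {"linear": [0, 0, 0], "rotation": [0, 0, -0.174], "fingers": 1}, {"linear": [0, 0, 0], "rotation": [0, 0, -0.174], "fingers": 1}, {"linear": [0, 0, 0], "rotation": [0, 0, -0.174], "fingers": 1}, {"linear": [0, 0, 0], "rotation": [0, 0, -0.174], "fingers": 1}, {"linear": [0, 0, 0], "rotation": [0, 0, -0.174], "fingers": 1}, {"linear": [0, 0, 0], "rotation": [0, 0, 0], "fingers": 1}]'

```text
time: 8.1
tcp_pos: [0.4704, -0.2229, 0.2774]
tcp_rot: [-3.141, -0.05, 0.001]
ft_force: [-0.6, 0.8, -1.1]
finger_gap: 0.0299
gripper_force: 30.0
```

Run:
```python
from h import *
go(.47,-.225,.0,270)
p=arm.capture("top"); save(p,"top1")
c=p["frame"][150:310,250:490]; cv2.imwrite("pics/top1c.png",cv2.resize(c,None,fx=3,fy=3)[:,:,::-1])
```

```text
t 8.1 tcp [ 0.4704 -0.2229  0.2774] theta 271.84 tilt [-0.0004  0.0003] q [-0.13  0.17 -0.15 -0.   -1.25  1.73] gap 0.0299 [-0.6  0.8 -1.1]
shift tool mm [ -0.4   2.2 277.4] ('rz', np.float64(0.032))
```

View pics/top1c.png

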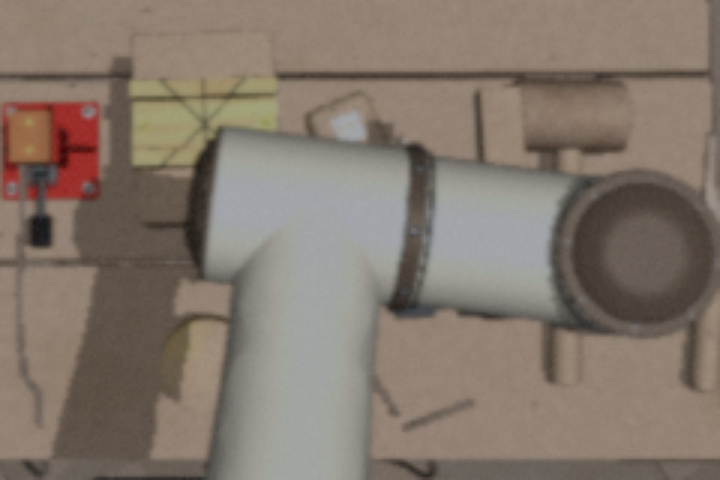

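Call:
step_arm --targets '[{"linear": [0, 2, 40], "rotation": [0, 0, 0.032], "fingers": 1}, {"linear": [0, 0, 50], "rotation": [0, 0, 0], "fingers": 1}, {"linear": [0, 0, 50], "rotation": [0, 0, 0], "fingers": 1}, {"linear": [0, 0, 50], "rotation": [0, 0, 0], "fingers": 1}, {"linear": [0, 0, 40], "rotation": [0, 0, 0], "fingers": 1}, {"linear": [0, 0, 25], "rotation": [0, 0, 0], "fingers": 1}, {"linear": [0, 0, 12], "rotation": [0, 0, 0], "fingers": 1}, {"linear": [0, 0, 6], "rotation": [0, 0, 0], "fingers": 1}, {"linear": [0, 0, 0], "rotation": [0, 0, 0], "fingers": 1}, {"linear": [0, 0, 0], "rotation": [0, 0, 0], "fingers": 1}]'

```text
time: 9.4
tcp_pos: [0.4712, -0.2257, 0.0055]
tcp_rot: [3.141, 0.002, 0.003]
ft_force: [0.7, -0.8, -0.8]
finger_gap: 0.0298
gripper_force: 30.0
```

Call:
step_arm --targets '[{"linear": [0, 0, 3], "rotation": [0, 0, 0], "fingers": 1}, {"linear": [0, 0, 0], "rotation": [0, 0, 0], "fingers": 1}, {"linear": [0, 0, 0], "rotation": [0, 0, 0], "fingers": 0}, {"linear": [0, 0, 0], "rotation": [0, 0, 0], "fingers": 0}, {"linear": [0, 0, 0], "rotation": [0, 0, 0], "fingers": 0}, {"linear": [0, 0, -20], "rotation": [0, 0, 0], "fingers": 0}, {"linear": [0, 0, -50], "rotation": [0, 0, 0], "fingers": 0}, {"linear": [0, 0, -50], "rotation": [0, 0, 0], "fingers": 0}, {"linear": [0, 0, -50], "rotation": [0, 0, 0], "fingers": 0}, {"linear": [0, 0, -50], "rotation": [0, 0, 0], "fingers": 0}, {"linear": [0, 0, -50], "rotation": [0, 0, 0], "fingers": 0}, {"linear": [0, 0, 0], "rotation": [0, 0, 0], "fingers": -1}]'

```text
time: 10.9
tcp_pos: [0.4724, -0.2262, 0.2764]
tcp_rot: [3.139, 0.002, 0.016]
ft_force: [-0.9, 0.5, -0.7]
finger_gap: 0.0479
gripper_force: 0.0
```

Call:
step_arm --targets '[{"linear": [14, -53, 0], "rotation": [0, 0, 0], "fingers": -1}, {"linear": [15, -53, 0], "rotation": [0, 0, 0], "fingers": -1}, {"linear": [15, -53, 0], "rotation": [0, 0, 0], "fingers": -1}, {"linear": [15, -54, 0], "rotation": [0, 0, 0], "fingers": -1}, {"linear": [15, -54, 0], "rotation": [0, 0, 0], "fingers": -1}, {"linear": [15, -54, 0], "rotation": [0, 0, 0], "fingers": -1}, {"linear": [15, -53, 0], "rotation": [0, 0, 0], "fingers": -1}, {"linear": [0, 0, 0], "rotation": [0, 0, 0], "fingers": -1}]'

```text
time: 11.9
tcp_pos: [0.5739, 0.1517, 0.2693]
tcp_rot: [3.141, 0.008, -0.004]
ft_force: [-0.4, -0.7, -0.5]
finger_gap: 0.0869
gripper_force: 0.0
```

Call:
step_arm --targets '[{"linear": [0, 0, 0], "rotation": [0, 0, 0.174], "fingers": -1}, {"linear": [0, 0, 0], "rotation": [0, 0, 0.174], "fingers": -1}, {"linear": [0, 0, 0], "rotation": [0, 0, 0.174], "fingers": -1}, {"linear": [0, 0, 0], "rotation": [0, 0, 0.174], "fingers": -1}, {"linear": [0, 0, 0], "rotation": [0, 0, 0.174], "fingers": -1}, {"linear": [0, 0, 0], "rotation": [0, 0, 0.174], "fingers": -1}, {"linear": [0, 0, 0], "rotation": [0, 0, 0.174], "fingers": -1}, {"linear": [0, 0, 0], "rotation": [0, 0, 0.174], "fingers": -1}, {"linear": [0, 0, 0], "rotation": [0, 0, 0.174], "fingers": -1}, {"linear": [0, 0, 0], "rotation": [0, 0, 0], "fingers": -1}]'

```text
time: 13.15
tcp_pos: [0.5734, 0.1476, 0.2709]
tcp_rot: [2.228, -2.213, -0.001]
ft_force: [-0.4, 0.7, -0.1]
finger_gap: 0.087
gripper_force: 0.0
```

Run:
```python
from h import *
go(.575,.148,.129,180.4)
p=arm.capture("top"); save(p,"top2"); np.savez("top2.npz",**p)
w=cloud(p); x,y,z=w[...,0],w[...,1],w[...,2]
def rect(m,n):
    q=w[m]; print(n,m.sum()); 
    if m.sum()>10: print(cv2.minAreaRect((q[:,:2]*1000).astype(np.float32)),np.nanmedian(q[:,2]))
rect((z>.02)&(z<.045)&(y<-.19)&(y>-.27)&(x>.4)&(x<.65),"offcut")
rect((z>.16)&(z<.177)&(x>.45)&(x<.68)&(abs(y)<.09),"floor")
rect((z>.184)&(z<.2)&(x>.45)&(x<.68)&(abs(y)<.09),"walls")
c=p["frame"][110:310,180:460]; cv2.imwrite("pics/top2c.png",cv2.resize(c,None,fx=2.8,fy=2.8)[:,:,::-1])
```

```text
t 13.15 tcp [0.5734 0.1476 0.2709] theta 180.41 tilt [-0.0014 -0.0005] q [ 0.53  0.3   0.   -0.   -1.28 -0.52] gap 0.087 [-0.4  0.7 -0.1]
shift tool mm [ -0.5  -1.8 141.9] ('rz', np.float64(0.0))
offcut 656
((515.7081298828125, -223.3993682861328), (156.65528869628906, 31.035280227661133), 0.1337936520576477) 0.029114389583547284
floor 808
((576.8483276367188, 0.3615531921386719), (57.0598258972168, 118.19084167480469), 1.6095410585403442) 0.1674336936670967
walls 582
((583.8648071289062, 1.2602424621582031), (70.76750183105469, 119.15017700195312), 1.5861660242080688) 0.1912776314903759
```

View pics/top2c.png

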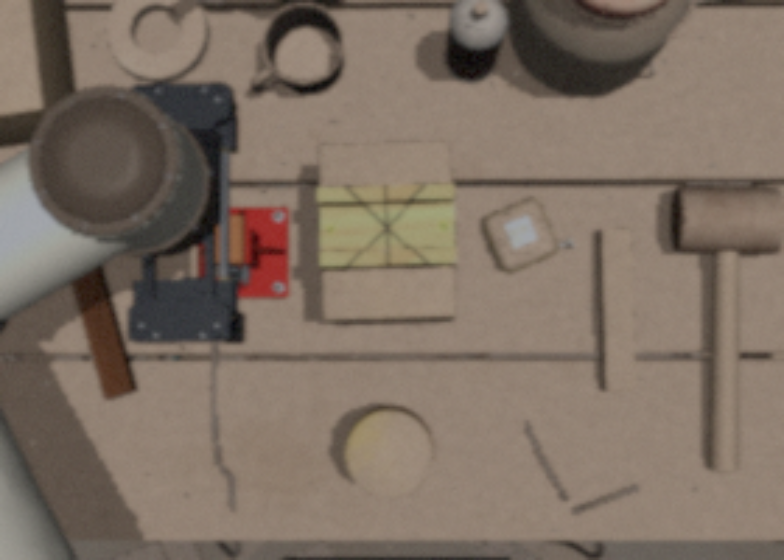

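The offcut lies flat on the bench at about (615,308) in this crop, and the gripper is over the rest's head at (240,240).

Call:
step_arm --targets '[{"linear": [0, -2, 40], "rotation": [0, 0, 0], "fingers": -1}, {"linear": [0, 0, 40], "rotation": [0, 0, 0], "fingers": -1}, {"linear": [0, 0, 30], "rotation": [0, 0, 0], "fingers": -1}, {"linear": [0, 0, 20], "rotation": [0, 0, 0], "fingers": -1}, {"linear": [0, 0, 12], "rotation": [0, 0, 0], "fingers": -1}, {"linear": [0, 0, 0], "rotation": [0, 0, 0], "fingers": -1}, {"linear": [0, 0, 0], "rotation": [0, 0, 0], "fingers": -0.2}, {"linear": [0, 0, 0], "rotation": [0, 0, 0], "fingers": 1}, {"linear": [0, 0, 0], "rotation": [0, 0, 0], "fingers": 1}, {"linear": [0, 0, 0], "rotation": [0, 0, 0], "fingers": 1}, {"linear": [0, 0, 0], "rotation": [0, 0, 0], "fingers": 1}, {"linear": [0, 0, 0], "rotation": [0, 0, 0], "fingers": 1}]'

```text
time: 14.7
tcp_pos: [0.5748, 0.1485, 0.1295]
tcp_rot: [2.227, -2.214, -0.002]
ft_force: [-4.0, 1.4, 2.0]
finger_gap: 0.0432
gripper_force: 30.0
```

Call:
step_arm --targets '[{"linear": [0, 0, -3], "rotation": [0, 0, 0], "fingers": 1}, {"linear": [0, 0, -3], "rotation": [0, 0, 0], "fingers": 1}, {"linear": [0, 0, -3], "rotation": [0, 0, 0], "fingers": 1}, {"linear": [0, 0, -3], "rotation": [0, 0, 0], "fingers": 1}, {"linear": [0, 0, -3], "rotation": [0, 0, 0], "fingers": 1}, {"linear": [0, 0, -3], "rotation": [0, 0, 0], "fingers": 1}, {"linear": [0, 0, -2], "rotation": [0, 0, 0], "fingers": 1}, {"linear": [0, 0, 0], "rotation": [0, 0, 0], "fingers": 1}, {"linear": [0, 0, 0], "rotation": [0, 0, 0], "fingers": 1}]'

```text
time: 15.82
tcp_pos: [0.5748, 0.1484, 0.1497]
tcp_rot: [2.227, -2.214, -0.002]
ft_force: [-5.8, 2.0, -5.0]
finger_gap: 0.0438
gripper_force: 30.0
```

Call:
step_arm --targets '[{"linear": [0, 0, 2], "rotation": [0, 0, 0], "fingers": 1}, {"linear": [0, 0, 2], "rotation": [0, 0, 0], "fingers": 1}, {"linear": [0, 0, 0], "rotation": [0, 0, 0], "fingers": 1}, {"linear": [0, 0, 0], "rotation": [0, 0, 0], "fingers": 0.3}, {"linear": [0, 0, 0], "rotation": [0, 0, 0], "fingers": -0.3}, {"linear": [0, 0, 0], "rotation": [0, 0, 0], "fingers": -0.5}, {"linear": [0, 0, 0], "rotation": [0, 0, 0], "fingers": -0.5}, {"linear": [0, 0, -20], "rotation": [0, 0, 0], "fingers": -0.5}, {"linear": [0, 0, -50], "rotation": [0, 0, 0], "fingers": -0.5}, {"linear": [0, 0, -50], "rotation": [0, 0, 0], "fingers": -0.5}, {"linear": [0, 0, 0], "rotation": [0, 0, 0], "fingers": -0.5}]'

```text
time: 17.2
tcp_pos: [0.5789, 0.1493, 0.2718]
tcp_rot: [-2.22, 2.206, -0.009]
ft_force: [0.8, -0.2, -0.8]
finger_gap: 0.065
gripper_force: 0.0
```

Run:
```python
from h import *
go(.548,.304,.19,107.5)
p=arm.capture("scene"); save(p,"scene1"); w=cloud(p)
f=p["frame"].astype(int); m=(f[...,0]-f[...,2]>45)&(abs(w[...,0]-.575)<.03)&(abs(w[...,1]-.148)<.03)&(w[...,2]>.13)
q=w[m]; print(m.sum(),np.nanpercentile(q[:,2],[2,50,90,98]))
for n in ["rest_head"]: print(arm.tip_of(p,n)[:1],[world(p,a["xy"]) for a in arm.tip_of(p,n)[:1]])
t=dict(np.load("top0.npz")); v=cloud(t)
for (u,r) in [(145,200),(120,250),(100,150),(60,200),(70,270),(120,130),(150,130),(135,180),(185,120)]: print(u,r,v[r,u].round(3))
c=p["frame"][100:300,180:400]; cv2.imwrite("pics/s1c.png",cv2.resize(c,None,fx=2.9,fy=2.9)[:,:,::-1])
```

```text
t 17.2 tcp [0.5789 0.1493 0.2718] theta 180.37 tilt [0.0122 0.0044] q [ 0.52  0.3   0.01  0.   -1.26 -0.52] gap 0.065 [ 0.8 -0.2 -0.8]
shift tool mm [-154.6   30.9   82.1] ('rz', np.float64(1.272))
177 [0.15807234 0.16751529 0.16879795 0.16970733]
[{'xy': [267.2, 211.9], 'conf': 0.95}] [array([0.57383823, 0.14099917, 0.16708711])]
145 200 [0.569 0.456 0.1  ]
120 250 [0.439 0.494 0.155]
100 150 [0.672 0.503 0.263]
60 200 [0.55  0.554 0.328]
70 270 [0.393 0.591 0.204]
120 130 [ 0.78   0.574 -0.001]
150 130 [0.714 0.381 0.282]
135 180 [0.615 0.462 0.156]
185 120 [0.77  0.341 0.149]
```

View pics/s1c.png

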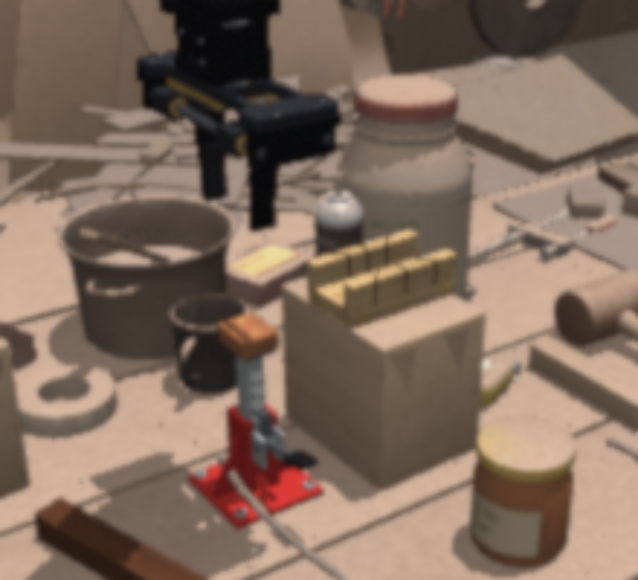

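The head now stands at 168 mm, level with the channel floor, and holds by itself; in this crop it is at (247,335). Next I check how high the wrist link is relative to the things on the left.

Run:
```python
from h import *
np.set_printoptions(precision=3,suppress=True)
p=dict(np.load("top2.npz")); w=cloud(p); tc=np.array([.5734,.1476,.271])
for (u,v) in [(215,170),(245,165),(190,190),(185,210),(182,250),(190,300),(215,250)]: print(u,v,w[v,u]-tc)
v=cloud(dict(np.load("top0.npz"))); x,y,z=v[...,0],v[...,1],v[...,2]
for y0 in (.42,.44,.46,.48,.50,.52):
    print(y0,[np.round(np.nanmax(np.where((abs(y-y0)<.01)&(abs(x-x0)<.02),z,np.nan),initial=-1,where=(abs(y-y0)<.01)&(abs(x-x0)<.02)&~np.isnan(z)),3) for x0 in (.36,.40,.44,.48,.52,.56,.6,.64)])
p=arm.capture("top"); w=cloud(p); s=arm.state()
m=(w[...,2]>.3)&(w[...,0]>.15)&(w[...,0]<.75)&(w[...,1]>.15)&(w[...,1]<.5)
q=w[m]; 
for y0 in np.arange(.16,.46,.04):
    k=q[abs(q[:,1]-y0)<.02]
    if len(k): print("arm y",y0.round(2),"x",k[:,0].min(),k[:,0].max(),"z",k[:,2].min(),k[:,2].max())
```

```text
215 170 [-0.005  0.     0.367]
245 165 [ 0.006 -0.041  0.343]
190 190 [-0.033  0.044  0.345]
185 210 [-0.063  0.054  0.332]
182 250 [-0.138  0.238 -0.274]
190 300 [-0.196  0.03   0.378]
215 250 [-0.138  0.144 -0.272]
0.42 [np.float64(0.034), np.float64(0.006), np.float64(0.006), np.float64(0.008), np.float64(0.008), np.float64(0.007), np.float64(0.006), np.float64(0.005)]
0.44 [np.float64(0.029), np.float64(0.005), np.float64(0.008), np.float64(0.006), np.float64(0.004), np.float64(0.005), np.float64(0.16), np.float64(0.158)]
0.46 [np.float64(0.005), np.float64(0.006), np.float64(0.007), np.float64(0.158), np.float64(0.161), np.float64(0.159), np.float64(0.162), np.float64(0.161)]
0.48 [np.float64(0.159), np.float64(0.162), np.float64(0.161), np.float64(0.161), np.float64(0.161), np.float64(0.16), np.float64(0.161), np.float64(0.211)]
0.5 [np.float64(0.161), np.float64(0.161), np.float64(0.161), np.float64(0.161), np.float64(0.16), np.float64(0.256), np.float64(0.29), np.float64(0.305)]
0.52 [np.float64(0.161), np.float64(0.161), np.float64(0.16), np.float64(0.221), np.float64(0.278), np.float64(0.315), np.float64(0.337), np.float64(0.348)]
arm y 0.16 x 0.2536505579830259 0.6718632022106052 z 0.312700793736431 0.7083717995610165
arm y 0.2 x 0.24959846146926898 0.6709830120213869 z 0.34580662024827236 0.6972020250581219
arm y 0.24 x 0.29976892727494797 0.5758924820295248 z 0.561852521802009 0.6660907248372644
arm y 0.28 x 0.3754982312957995 0.5615069418673208 z 0.5752030963583181 0.6351742149837163
arm y 0.32 x 0.4331439631632878 0.5324094767600083 z 0.5643362352045345 0.6159933762667079
arm y 0.36 x 0.4622587934676996 0.7495514071923091 z 0.3000129952632953 0.611794054787895
arm y 0.4 x 0.7105179306920442 0.7499079420678954 z 0.30125930274117474 0.35553356067548414
```

Call:
step_arm --targets '[{"linear": [-39, 8, -10], "rotation": [0, 0, 0], "fingers": -1}, {"linear": [-39, 8, 0], "rotation": [0, 0, 0], "fingers": -1}, {"linear": [-39, 8, 0], "rotation": [0, 0, 0], "fingers": -1}, {"linear": [-38, 7, 0], "rotation": [0, 0, 0], "fingers": -1}, {"linear": [0, 0, 0], "rotation": [0, 0, 0.182], "fingers": -1}, {"linear": [0, 0, 0], "rotation": [0, 0, 0.182], "fingers": -1}, {"linear": [0, 0, 0], "rotation": [0, 0, 0.182], "fingers": -1}, {"linear": [0, 0, 0], "rotation": [0, 0, 0.182], "fingers": -1}, {"linear": [0, 0, 0], "rotation": [0, 0, 0.182], "fingers": -1}, {"linear": [0, 0, 0], "rotation": [0, 0, 0.182], "fingers": -1}, {"linear": [0, 0, 0], "rotation": [0, 0, 0.182], "fingers": -1}, {"linear": [0, 0, 0], "rotation": [0, 0, 0], "fingers": -1}]'

```text
time: 18.9
tcp_pos: [0.5438, 0.3031, 0.274]
tcp_rot: [0.477, -3.103, 0.002]
ft_force: [1.0, 0.1, -0.5]
finger_gap: 0.0875
gripper_force: 0.0
```

Run:
```python
from h import *
go(.548,.304,.004,107.5)
s=arm.state(); print(R.from_rotvec(s["tcp_rot"]).as_matrix().round(4))
```

```text
t 18.9 tcp [0.5438 0.3031 0.274 ] theta 107.47 tilt [-0.0019 -0.0018] q [ 0.77  0.35  0.09  0.   -1.31 -2.03] gap 0.0875 [ 1.   0.1 -0.5]
shift tool mm [-5.0e+00 -1.0e-01  2.7e+02] ('rz', np.float64(-0.001))
[[-0.9539 -0.3002 -0.0019]
 [-0.3002  0.9539 -0.0018]
 [ 0.0024 -0.0012 -1.    ]]
```

Call:
step_arm --targets '[{"linear": [-4, 0, 50], "rotation": [0, 0, 0], "fingers": -1}, {"linear": [0, 0, 50], "rotation": [0, 0, 0], "fingers": -1}, {"linear": [0, 0, 50], "rotation": [0, 0, 0], "fingers": -1}, {"linear": [0, 0, 45], "rotation": [0, 0, 0], "fingers": -1}, {"linear": [0, 0, 35], "rotation": [0, 0, 0], "fingers": -1}, {"linear": [0, 0, 20], "rotation": [0, 0, 0], "fingers": -1}, {"linear": [0, 0, 10], "rotation": [0, 0, 0], "fingers": -1}, {"linear": [0, 0, 8], "rotation": [0, 0, 0], "fingers": -1}, {"linear": [0, 0, 0], "rotation": [0, 0, 0], "fingers": -0.5}, {"linear": [0, 0, 0], "rotation": [0, 0, 0], "fingers": 0}]'

```text
time: 20.15
tcp_pos: [0.5483, 0.3049, 0.0085]
tcp_rot: [-0.474, 3.104, 0.001]
ft_force: [-0.3, 0.7, -0.2]
finger_gap: 0.0743
gripper_force: 0.0
```

Call:
step_arm --targets '[{"linear": [0, 0, 0], "rotation": [0, 0, 0], "fingers": 1}, {"linear": [0, 0, 0], "rotation": [0, 0, 0], "fingers": 1}, {"linear": [0, 0, 0], "rotation": [0, 0, 0], "fingers": 1}, {"linear": [0, 0, 0], "rotation": [0, 0, 0], "fingers": 1}, {"linear": [0, 0, 0], "rotation": [0, 0, 0], "fingers": 1}]'

```text
time: 20.78
tcp_pos: [0.5478, 0.3044, 0.0076]
tcp_rot: [0.474, -3.106, 0.0]
ft_force: [-0.5, -0.9, 0.8]
finger_gap: 0.0301
gripper_force: 30.0
```

Call:
step_arm --targets '[{"linear": [0, 0, -20], "rotation": [0, 0, 0], "fingers": 1}, {"linear": [0, 0, -50], "rotation": [0, 0, 0], "fingers": 1}, {"linear": [0, 0, -50], "rotation": [0, 0, 0], "fingers": 1}, {"linear": [0, 0, -50], "rotation": [0, 0, 0], "fingers": 1}, {"linear": [0, 0, -50], "rotation": [0, 0, -0.185], "fingers": 1}, {"linear": [0, 0, -40], "rotation": [0, 0, -0.185], "fingers": 1}, {"linear": [0, 0, 0], "rotation": [0, 0, -0.185], "fingers": 1}, {"linear": [0, 0, 0], "rotation": [0, 0, -0.185], "fingers": 1}, {"linear": [0, 0, 0], "rotation": [0, 0, -0.185], "fingers": 1}, {"linear": [0, 0, 0], "rotation": [0, 0, -0.185], "fingers": 1}, {"linear": [0, 0, 0], "rotation": [0, 0, -0.185], "fingers": 1}, {"linear": [0, 0, 0], "rotation": [0, 0, 0], "fingers": 1}]'

```text
time: 22.28
tcp_pos: [0.5474, 0.3045, 0.267]
tcp_rot: [2.248, -2.193, -0.001]
ft_force: [-0.2, -0.1, -1.1]
finger_gap: 0.03
gripper_force: 30.0
```

Call:
step_arm --targets '[{"linear": [40, -6, 0], "rotation": [0, 0, 0], "fingers": 1}, {"linear": [40, -6, 0], "rotation": [0, 0, 0], "fingers": 1}, {"linear": [40, -6, 0], "rotation": [0, 0, 0], "fingers": 1}, {"linear": [40, -6, 0], "rotation": [0, 0, 0], "fingers": 1}, {"linear": [40, -6, 0], "rotation": [0, 0, 0], "fingers": 1}, {"linear": [0, 0, 0], "rotation": [0, 0, 0], "fingers": 1}, {"linear": [0, 0, 0], "rotation": [0, 0, 0], "fingers": 1}]'

```text
time: 23.15
tcp_pos: [0.5831, 0.1056, 0.2673]
tcp_rot: [2.249, -2.194, -0.001]
ft_force: [0.4, -0.8, -0.7]
finger_gap: 0.0297
gripper_force: 30.0
```

Run:
```python
from h import *
go(.581,.095,.1755,181.6)
p=arm.capture("top"); save(p,"top3"); w=cloud(p); f=p["frame"].astype(int); np.savez("top3.npz",**p)
x,y,z=w[...,0],w[...,1],w[...,2]
m=(z>.26)&(z<.315)&(y<.075)&(y>-.06)&(x>.54)&(x<.62)&(f[...,0]>f[...,2]+20)
q=w[m]; print(m.sum(),cv2.minAreaRect((q[:,:2]*1000).astype(np.float32)),np.nanmedian(q[:,2]), np.polyfit(q[:,1],q[:,0],1), np.polyfit(q[:,1],q[:,2],1))
```

```text
t 23.15 tcp [0.5831 0.1056 0.2673] theta 181.43 tilt [-0.0004  0.0003] q [ 0.45  0.3  -0.   -0.   -1.27 -0.43] gap 0.0297 [ 0.4 -0.8 -0.7]
shift tool mm [10.6  2.3 91.8] ('rz', np.float64(-0.003))
573 ((586.0626831054688, 29.330162048339844), (30.593387603759766, 89.45594787597656), 1.4441685676574707) 0.2869839313697291 [-0.01896691  0.58541605] [0.00455779 0.28600142]
```

Call:
step_arm --targets '[{"linear": [10.5, 2, 10], "rotation": [0, 0, 0], "fingers": 1}, {"linear": [0, 0, 25], "rotation": [0, 0, 0], "fingers": 1}, {"linear": [0, 0, 20], "rotation": [0, 0, 0], "fingers": 1}, {"linear": [0, 0, 15], "rotation": [0, 0, 0], "fingers": 1}, {"linear": [0, 0, 10], "rotation": [0, 0, 0], "fingers": 1}, {"linear": [0, 0, 7], "rotation": [0, 0, 0], "fingers": 1}, {"linear": [0, 0, 3], "rotation": [0, 0, 0], "fingers": 1}, {"linear": [0, 0, 0], "rotation": [0, 0, 0], "fingers": 1}, {"linear": [0, 0, 0], "rotation": [0, 0, 0], "fingers": 1}]'

```text
time: 24.32
tcp_pos: [0.5818, 0.095, 0.1781]
tcp_rot: [-2.251, 2.19, -0.001]
ft_force: [-0.4, -0.8, -0.9]
finger_gap: 0.0297
gripper_force: 30.0
```

Call:
step_arm --targets '[{"linear": [0, 0, 2], "rotation": [0, 0, 0], "fingers": 1}, {"linear": [0, 0, 0], "rotation": [0, 0, 0], "fingers": 1}, {"linear": [0, 0, 0], "rotation": [0, 0, 0], "fingers": 0.2}, {"linear": [0, 0, 0], "rotation": [0, 0, 0], "fingers": -0.2}, {"linear": [0, 0, 0], "rotation": [0, 0, 0], "fingers": -0.2}, {"linear": [0, 0, -20], "rotation": [0, 0, 0], "fingers": -0.2}, {"linear": [0, 0, -50], "rotation": [0, 0, 0], "fingers": -0.2}, {"linear": [0, 0, -50], "rotation": [0, 0, 0], "fingers": -0.2}, {"linear": [50, 30, -20], "rotation": [0, 0, 0], "fingers": -0.2}, {"linear": [50, 30, 0], "rotation": [0, 0, 0], "fingers": -0.2}, {"linear": [50, 30, 0], "rotation": [0, 0, 0], "fingers": -0.2}, {"linear": [50, 30, 0], "rotation": [0, 0, 0], "fingers": -0.2}]'

```text
time: 25.82
tcp_pos: [0.4657, -0.1097, 0.3159]
tcp_rot: [-2.251, 2.19, -0.001]
ft_force: [1.0, -0.1, 0.4]
finger_gap: 0.052
gripper_force: 0.0
```

Call:
step_arm --targets '[{"linear": [50, 0, 0], "rotation": [0, 0, 0], "fingers": -0.2}, {"linear": [50, 0, 0], "rotation": [0, 0, 0], "fingers": -0.2}, {"linear": [50, 0, 0], "rotation": [0, 0, 0], "fingers": -0.2}, {"linear": [0, 0, 0], "rotation": [0, 0, 0], "fingers": -0.2}, {"linear": [0, 0, 0], "rotation": [0, 0, 0], "fingers": -0.2}]'

```text
time: 26.45
tcp_pos: [0.4708, -0.2581, 0.3154]
tcp_rot: [-2.251, 2.192, 0.001]
ft_force: [-0.2, 0.5, 0.3]
finger_gap: 0.0523
gripper_force: 0.0
```

Run:
```python
from h import *
p=arm.capture("top"); w=cloud(p); f=p["frame"].astype(int)
x,y,z=w[...,0],w[...,1],w[...,2]
m=(z>.18)&(z<.21)&(y<.2)&(y>-.06)&(x>.54)&(x<.62)&(f[...,0]>1.4*f[...,2])&(f[...,0]<115)
q=w[m]; print(m.sum(),cv2.minAreaRect((q[:,:2]*1000).astype(np.float32)),np.nanmedian(q[:,2]),np.polyfit(q[:,1],q[:,2],1))
p2=arm.capture("scene")
a=cv2.resize(p["frame"][110:290,190:460],(780,520)); cv2.imwrite("pics/f_top.png",a[:,:,::-1])
b=cv2.resize(p2["frame"][140:300,200:400],(700,560)); cv2.imwrite("pics/f_s.png",b[:,:,::-1])
```

```text
1172 ((574.8826293945312, 59.41209411621094), (57.241695404052734, 224.86671447753906), 1.7656387090682983) 0.19500593073961858 [0.00862778 0.19391995]
```

View pics/f_top.png

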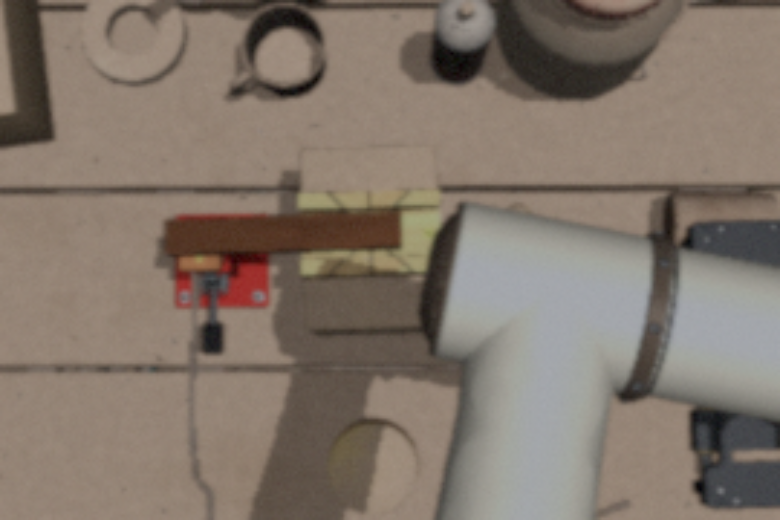

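View pics/f_s.png

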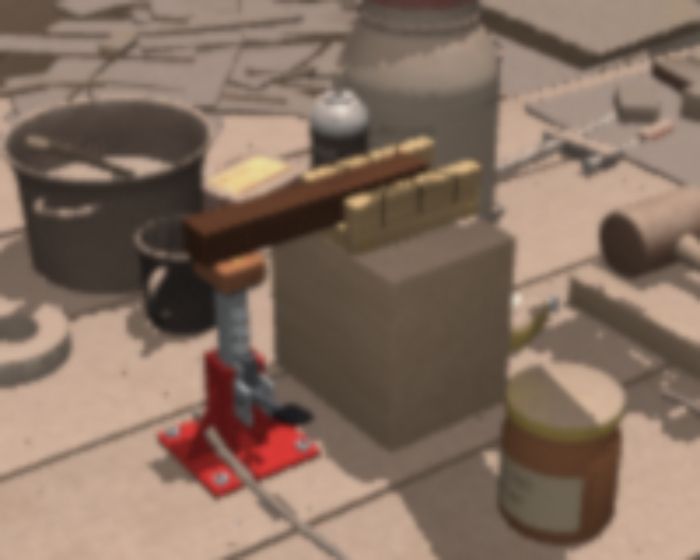

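The blank lies level in the channel and across the head. In the top crop it runs from col 165 to 400, past the square slot at about col 370. The head and everything else are still in place.

```bash
python3 -c "
from workcell import arm
print(arm.close_job())"
```

```text
the job is handed in; nothing more can be done
None
```

I've handed the job in: the offcut lies flat on the bench, the rest's head is held by its pawl at 168 mm, level with the channel floor, and the blank lies level in the channel and across the head, about 25 mm past the square slot.

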